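# Feed a test tile into the marking jig and latch its sprung slide

## Task

Using only the fingertips, push the teal test tile along the flared loading apron of the marking jig into the bay, until it stops against the wall on the far side of the bay. Then push the orange tab of the sprung slide all the way in, so that the slide alone (not your fingers) drives the tile up to the fence, and let go, so that the slide springs back and latches at its middle position on the stop pin, with the tile left at the fence. Do not pinch, lift or tip the tile, and leave everything standing round about where it is.

Things in the scene. Friction and masses are not known exactly. Their poses are not given: they have to be found in the camera images.
- jig: Marking jig fixed on the table: plywood base (jig x -126..106, y -49..153 mm), top z = 12 mm: the bed on which the tile slides. Origin at table height; +x is the way the slide is pushed (away from the robot at yaw 0), +y the loading side. Slide and tile share a lane along x, centred near y = 0. All mm given for other things are in this frame.
- apron (a point): Outer end of the loading apron, on the bed (z 12) at jig x = 25, y = 150 mm. Two low guides (top z 18) run from here toward -y to the bay: 76 mm apart here, 47 mm apart at y = 45. The tile is pushed in toward -y.
- bay (a point): On the bed at jig x = 25, y = -2 mm: where the centre of the tile's underside lies once it is in the bay (x 1.5..48.5), against the far wall. That wall's face is at y = -29.5, top z 22. Axes as the jig's.
- seat (a point): On the bed at jig x = 69, y = -2 mm: where the centre of the tile's underside lies when the tile is at the fence. Fence face at x = 90 (top z 25); walls beside it at y = -29.5 and 32.5 (top z 22, the latter only for x 50..90). Axes as the jig's.
- tile: Loose glaze test tile, 55 x 42 x 6.5 mm, 22 to 45 g, teal glaze on one half and bare white clay on the other. Origin at the centre of its underside, its x along the 55 mm side, which lies along the jig's y. Starts on the apron, centre at jig x 23..27, y 92..102 mm.
- pusher (a joint): Slide travel along jig +x (m): 0 out, 0.046 end stop, 0.023 latched. Spring pushes back with 3 N at 0, 8 N at the end; the pin adds up to 2.5 N below 0.023. Past 0.023 the pin drops behind a tooth, so when let go it returns only to 0.023 (let go earlier: to 0). Plate 50 mm wide, top z 23; front face at jig x 1 mm + travel pushes the tile. Latched it blocks half the bay: tile first.
- tab (a point): Centre of the back (-x) face of the orange tab standing on the slide: 46 mm wide (jig y), 8 mm thick, z 22 to 58 mm; this point is at z 41, jig x = -100 mm + travel, y = 0. Push here along jig +x. Behind it are only the base and two low rails (y = +-32.5, top z 21).
- bridge (a point): Top of the fixed aluminium bridge that crosses the slide at jig x -32..-12 mm, y -38..38, z 46. The stop pin goes through it; its black knob (15 mm wide) reaches z 58, and 65 when lifted. At the end stop the tab's front is 14 mm short of the bridge.
- stop_pin (a joint): Lift of the spring-loaded stop pin in m: 0 = down, about 0.007 while the tooth of the slide passes under it. Need not be touched.
- plaster_stamp: White plaster stamp, 42 mm across, 52 mm tall, standing loose on the base plate between apron and slide tab (jig x about -75, y about 105 mm). Bystander. Origin at its foot.
- cup: Pale bisque cup, 66 mm across, 74 mm tall. Bystander.
- beaker: Grey beaker, 69 mm across, 92 mm tall. Bystander.
- bowl: Teal bowl, 68 mm across, 47 mm tall. Bystander.
- sprayer: Spray bottle, 90 x 66 mm, 216 mm tall, behind the wooden tool chest. Bystander.
- cutter: Tin ring cutter, 66 mm across, 30 mm tall, on the table right of the jig. Bystander.
- red_tile: Test tile with red-brown glaze, 55 x 42 x 7 mm, on the table. Bystander.
- dark_tile: Test tile with dark blue glaze, 55 x 42 x 7 mm, on the table. Bystander.
Not all that is in view belongs to the job. What is shaped like the tile but green or yellow is not meant.

How it is judged:
By the outcome, as a careful person would: the job done as asked, in the order asked, and still so for the second after the job is handed in, with the robot touching nothing.
It also fails if it takes over 48 s, if anything falls off the work surface, if the arm or the gripper's body presses on something with over 40 N, if the wrist force passes 120 N, or if a joint passes its speed limit or range.

## Robot

A 7-joint arm with a two-finger parallel gripper is mounted at the origin on the work surface; the furniture and walls round the work are solid. World frame = base frame: x ahead of the robot, y to its left, z up, the work surface at z = 0. Lengths are in mm, angles in degrees, forces in N, time in s.
With the tool pointing down it reaches from about 350 to 900 mm from the base axis. Payload 8.1 kg.
Tool frame: the origin (TCP) lies at the very end of the fingers, on their centre line; the grasp point (between the pads) lies tcp_to_grasp behind it (tcp_to_grasp is the distance from the TCP to the grasp point, in mm); z points along the fingers, y is the direction in which the jaws open and shut (so a half turn about z gives the same grasp; the last joint's range is limited). The gripper opens to 92 mm and grips with 3 to 60 N. Pads are 19 mm wide; open, the fingers measure 130 mm over their backs; the gripper's body (75 mm by 190 mm) begins 47 mm behind the grasp point.
Start: joints at [-71.425, 24.895, 1.432, 90.138, -0.665, 64.973, -4.303], TCP at [258.753, 568.937, 202.542] pointing down, gripper open.
Joint ranges: [-149.89, 149.89], [-25.12, 119.58], [-72.63, 75.52], [4.76, 147.25], [-75.54, 255.54], [6.69, 114.76], [-157.13, 157.13]. Speed limits (degrees/s): [127.2, 127.2, 172.46, 172.46, 180, 180, 180].

## Interface

Orientations are given as a 3x3 rotation matrix whose columns are the frame's x, y, z axes.
In Python, from bench import movep, line_to, movej, open_gripper, close, dwell, solve_ik, camera, Unreachable, hand_in, look_for, read_time_s, read_q, read_joint_vel, read_joint_torque, read_tool_pos, read_ee_rot, read_contact_force, read_ft_torque, read_gripper_width, tcp_to_grasp gives the robot as it stands. Calls block until the motion is done:
- movep(position, orientation): joint-space move of the TCP to a pose.
- line_to(position, max_speed=150, rotation=None, guard=None): straight line of the TCP; rotation=None keeps the orientation; max_speed is the mean speed in mm/s. With guard (N) it stops when the force on the tool has changed by that much, and returns True; else False.
- movej(angles): joint-space move.
- open_gripper() and close(strength=None): open the fingers fully, or close them until they stop; strength is the grip in N (None keeps the last).
- dwell(seconds).
- solve_ik(position, orientation): joint angles nearest the present ones, or None.
- camera(name): name is "scene" or "side" or "wrist"; returns a dict with "image" (480x640x3 uint8, red, green, blue), "depth" (480x640 float32, mm along the optical axis (not along the pixel's ray), 0 where there is no reading), "mtx" (3x3 intrinsics, pixels), "k1" (the pictures are not rectified: a ray, as slopes to the right and down, at radius r is drawn at 1 + k1 r^2 times it, then the intrinsics apply), "R" (3x3) and "t" (3): a world point X has camera coordinates R X + t. Camera axes: x right, y down, z forward; pixel columns grow to the right and rows downward; lengths in mm; the calibration is good to about 2 mm. A picture is of the moment at which its call begins.
A pose or a line that the arm cannot do raises Unreachable and nothing moves.
- hand_in(): hands the job in, once; it reports no verdict.
Trained networks look in a picture, given as the dict that the camera call returned (one of the last four; its "shot" number tells which), for a name from the list of things; names that differ only in an ending like _2 or _b are one class to them, and where a whole thing is asked for, a point or a joint stands for the part that bears it (a point fixed in the world has none). Each returns a list of dicts, best first, with "conf" (0 to 1); they miss things now and then, are a little off and sometimes report something else, mostly with a low value. They report only what shows in the picture. A call takes as long as a camera call. They do not tell look-alikes from the thing itself.
- look_for(picture, thing): "uv" ([column, row] in pixels, amid what is visible of it).
Readings, each from a call of its own:
- read_time_s(): time.
- read_q(): joint angles.
- read_joint_vel(): joint speeds.
- read_joint_torque(): joint torques, N m.
- read_tool_pos(): TCP position.
- read_ee_rot(): TCP orientation.
- read_contact_force(): force on the tool from outside, world axes, zero at the start.
- read_ft_torque(): the same for the moment, N m.
- read_gripper_width(): opening from 0.0 (shut) to 1.0 (fully open).
Only numpy, scipy, OpenCV 4.12 (cv2) and the standard library are available. Lean on these libraries where they do the work, as an engineer would, in place of code of your own. Each camera call takes 0.05 s, during which the arm holds its last target.

## Working session

There is one attempt and no reset: what is moved stays moved. The work goes in short steps, each a Python script; the robot and the scene stay as the last script left them, time stands still between calls to the robot, and variables do not carry over. Pictures are saved under pics/ and viewed, and the job is handed in when it is done.

```bash
ls; mkdir -p pics; python3 - <<'E'
from bench import *
import cv2
for n in ["scene","side","wrist"]:
    c=camera(n); cv2.imwrite(f"pics/{n}0.png",c["image"][:,:,::-1])
    print(n,c["mtx"].tolist(),c["k1"],c["R"].tolist(),c["t"].tolist())
    for th in ["tile","tab","jig","bridge","plaster_stamp"]:
        try: print(th,[(d["uv"],d["conf"]) for d in look_for(c,th)][:4])
        except Exception as e: print(th,e)
print(read_time_s(),tcp_to_grasp)
E
```

```text
pics
scene [[574.7092534449816, 0.0, 317.29828535021727], [0.0, 574.7092534449816, 243.52849178412484], [0.0, 0.0, 1.0]] -0.045425462815006125 [[-0.8089299452111411, -0.5876582454982785, -0.01703320987322551], [-0.28756984278715775, 0.4207867025971419, -0.8603732541384544], [0.5127727852178483, -0.691083451845947, -0.5093797535479997]] [429.11939882005106, 172.02507775375543, 1217.846730228059]
tile [([359.2, 311.8], 0.86), ([317.9, 266.3], 0.66), ([229.1, 305.9], 0.62)]
tab [([257.1, 315.4], 0.69)]
jig [([256.3, 317.1], 0.68)]
bridge [([261.4, 314.2], 0.84)]
plaster_stamp [([262.1, 316.1], 0.54)]
side [[600.7186206621857, 0.0, 308.08173163490443], [0.0, 600.7186206621857, 237.22729258682386], [0.0, 0.0, 1.0]] -0.05839907110662225 [[0.3836389700982695, -0.923474799116543, 0.003928869888317954], [-0.7236164736587738, -0.30324968040442035, -0.6200151856077861], [0.5737598275163394, 0.23501899227780973, -0.7845799727224388]] [-127.81255071863737, 425.21565541894574, 1041.1512933577164]
tile [([229.1, 314.0], 0.81), ([214.0, 208.1], 0.75), ([304.9, 262.5], 0.72), ([329.2, 157.1], 0.28)]
tab [([250.1, 238.5], 0.75)]
jig [([236.0, 218.8], 0.84)]
bridge [([238.4, 222.4], 0.85)]
plaster_stamp [([200.8, 235.3], 0.63)]
wrist [[342.55968202813096, 0.0, 319.9321578611408], [0.0, 342.55968202813096, 244.14467187196695], [0.0, 0.0, 1.0]] -0.005090552219814062 [[0.4150333729999037, 0.9098059861971005, -0.0006056205476487626], [0.8818976307841488, -0.40213841208226064, 0.24605134900111017], [0.22361544694772567, -0.10265361663323269, -0.9692566052797832]] [-623.4838844745823, -30.467370056982485, 389.5267258279612]
tile []
tab [([148.3, 275.4], 0.59)]
jig []
bridge []
plaster_stamp []
0.9 18.8
```

View pics/scene0.png

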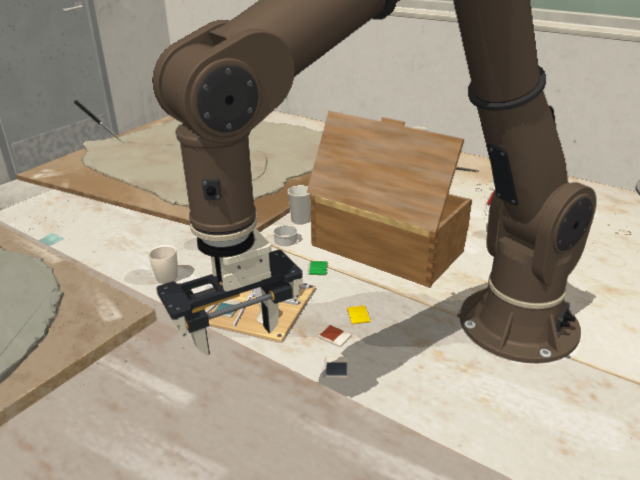

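View pics/side0.png

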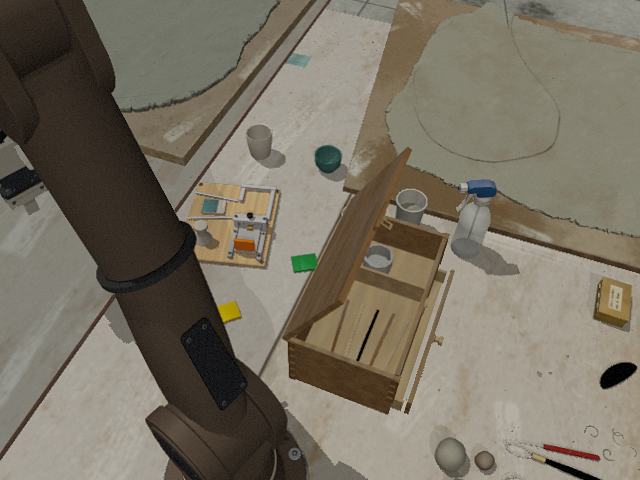

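View pics/wrist0.png

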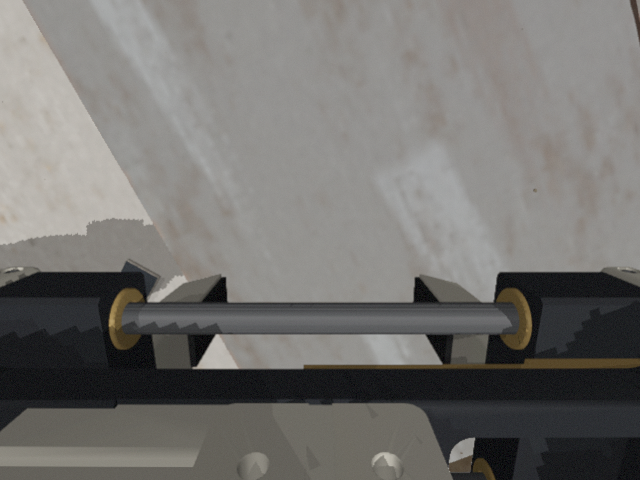

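```bash
cat > h.py <<'E'
import numpy as np, cv2
def ray(c,uv):
    k=c["k1"]; m=c["mtx"]
    D=np.array([k,0,0,0,0.])
    p=cv2.undistortPoints(np.array([[uv]],float),m,D)[0,0]
    d=c["R"].T@np.array([p[0],p[1],1.]); o=-c["R"].T@c["t"]
    return o,d
def atz(c,uv,z):
    o,d=ray(c,uv); s=(z-o[2])/d[2]; return o+s*d
def proj(c,X):
    X=np.atleast_2d(X).astype(float)
    r,_=cv2.Rodrigues(c["R"]); 
    return cv2.projectPoints(X,r,c["t"].astype(float),c["mtx"],np.array([c["k1"],0,0,0,0.]))[0][:,0]
E
python3 - <<'E'
from bench import *
from h import *
c=camera("side"); np.save("side1.npy",c,allow_pickle=True)
im=c["image"][160:290,170:300,::-1]
cv2.imwrite("pics/side1z.png",cv2.resize(im,None,fx=4.6,fy=4.6,interpolation=cv2.INTER_CUBIC))
E
```

```text
(no output)
```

View pics/side1z.png

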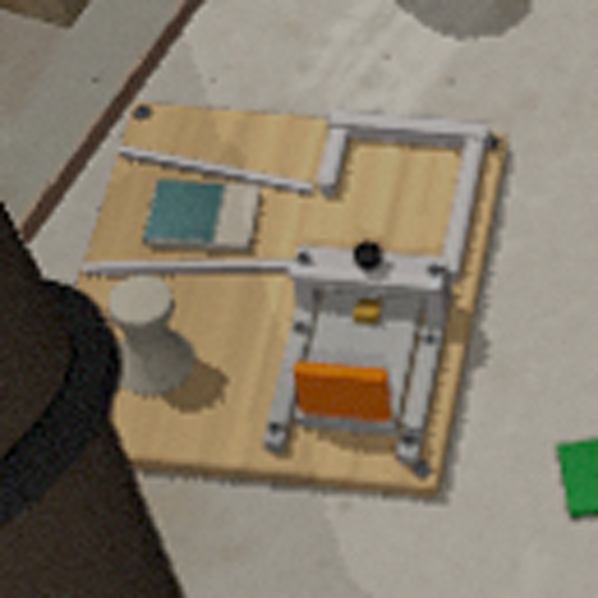

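```bash
cat > fit.py <<'E'
from h import *
from scipy.optimize import least_squares
c=np.load("side1.npy",allow_pickle=True).item()
f=4.6
P=[((506,140),(106,-49,12)),((437,487),(-126,-49,12)),((137,103),(106,153,12)),
 ((368,250),(-22,0,58)),((297,362),(-92,23,58)),((388,370),(-92,-23,58))]
uv=np.array([(170+(a[0]+.5)/f-.5,160+(a[1]+.5)/f-.5) for a,_ in P]); J=np.array([b for _,b in P],float)
def T(p,J):
    a=p[2];R=np.array([[np.cos(a),-np.sin(a),0],[np.sin(a),np.cos(a),0],[0,0,1]])
    return J@R.T+[p[0],p[1],0]
g=atz(c,uv[0],12);print([atz(c,u,j[2]).round(1).tolist() for u,j in zip(uv,J)])
r=least_squares(lambda p:(proj(c,T(p,J))-uv).ravel(),[600,200,0])
print(r.x[:2],np.degrees(r.x[2]),r.fun.reshape(-1,2).round(2).tolist())
np.save("jig.npy",r.x)
E
python3 fit.py
```

```text
[[648.8, 205.8, 12.0], [431.6, 143.9, 12.0], [597.4, 398.2, 12.0], [518.2, 218.9, 58.0], [442.8, 219.3, 58.0], [455.1, 177.6, 58.0]]
[537.66214493 224.04230613] 15.811680901067096 [[0.71, -1.17], [0.2, 0.84], [-0.6, -0.36], [0.01, 0.65], [-0.72, -0.28], [0.4, -0.0]]
```

```bash
cat >> h.py <<'E'
def Rz(a): return np.array([[np.cos(a),-np.sin(a),0],[np.sin(a),np.cos(a),0],[0,0,1]])
def tool(a): # tool y at world yaw a, z down
    y=np.array([np.cos(a),np.sin(a),0]); z=np.array([0,0,-1.]); return np.column_stack([np.cross(y,z),y,z])
def T(p,J): return np.atleast_2d(J)@Rz(p[2]).T+[p[0],p[1],0]
E
python3 - <<'E'
from bench import *
from h import *
p=np.load("jig.npy")
R0=read_ee_rot(); t0=read_tool_pos(); print(R0.round(2) if hasattr(R0,'round') else R0)
c=camera("wrist"); C=-c["R"].T@c["t"]
print("cam in tool",np.array(R0).T@(C-np.array(t0)), np.array(R0).T@c["R"].T[:,2])
s=p[2]
for a in [0,180,90,-90]:
    A=tool(s+np.radians(a))
    for J in [(25,140,14),(25,200,250),(-112,0,30)]:
        print(a,J,solve_ik(T(p,J)[0],A))
E
```

```text
[[-0.91  0.41  0.  ]
 [ 0.41  0.91  0.  ]
 [ 0.    0.   -1.  ]]
cam in tool [  65.56896965   -1.19981835 -182.10460823] [-2.46069625e-01 -9.44901822e-04  9.69251694e-01]
0 (25, 140, 14) [-48.01631789  37.73894343  12.55069956  99.26968211 -11.00001248
  44.19088347 -14.28542212]
0 (25, 200, 250) [-55.21327796  26.85322803  16.8237062   81.59133191  -7.87000948
  72.70679707 -21.95168354]
0 (-112, 0, 30) [-43.82663615  24.93777393  17.07427311 122.84553062 -12.83849598
  33.8575623   -1.73503982]
180 (25, 140, 14) [-24.23208157  39.69517362 -23.6589148   96.97016686  20.30300485
  47.61788182 138.94701843]
180 (25, 200, 250) [-30.58414974  28.49543706 -22.16104452  79.10983214  10.76541036
  74.46372595 142.61693609]
180 (-112, 0, 30) [-15.10538404  25.94130745 -20.16946367 120.47485838  14.90267848
  35.90822208 150.26305196]
90 (25, 140, 14) [-37.1007863   37.464961    -3.93408265  98.21609347   3.41742795
  44.4351633   63.14488728]
90 (25, 200, 250) [-42.7781684   26.70961853  -2.65552939  80.34763337   1.2479581
  72.97126372  60.29547678]
90 (-112, 0, 30) [-30.52704896  24.40572933  -0.26542983 121.75498182   0.19694731
  33.83967675  74.87933556]
-90 (25, 140, 14) [-59.52476175  40.47609575  30.71673333 100.3327502  -27.08939419
  46.72915191 -90.07140384]
-90 (25, 200, 250) [ -67.13330551   29.22389068   36.58911629   82.7117834   -17.63611661
   73.85143732 -103.33020511]
-90 (-112, 0, 30) [-53.0733824   26.55289389  29.65454766 123.56248226 -22.62726737
  35.09076725 -81.44020672]
```

```bash
python3 - <<'E'
from bench import *
from h import *
p=np.load("jig.npy"); A=tool(p[2])
close(20)
movep(T(p,(0,10,260))[0],A)
for n in ["wrist","side","scene"]:
    c=camera(n); np.save(f"{n}2.npy",c,allow_pickle=True)
    im=c["image"][:,:,::-1]
    if n=="scene": im=cv2.resize(im[180:400,130:400],None,fx=2.6,fy=2.6,interpolation=cv2.INTER_CUBIC)
    cv2.imwrite(f"pics/{n}2.png",im)
    print(n,[(d["uv"],d["conf"]) for d in look_for(c,"tile")][:4])
print(read_time_s(),read_tool_pos(),read_gripper_width())
E
```

```text
wrist [([127.4, 204.2], 0.85), ([343.4, 135.1], 0.62), ([525.4, 208.1], 0.19)]
side [([309.1, 261.8], 0.62)]
scene [([319.0, 270.0], 0.74), ([360.8, 312.4], 0.55), ([227.5, 308.2], 0.54)]
4.35 [534.68584252 234.27765612 259.86987501] 0.002886331409864108
```

View pics/wrist2.png

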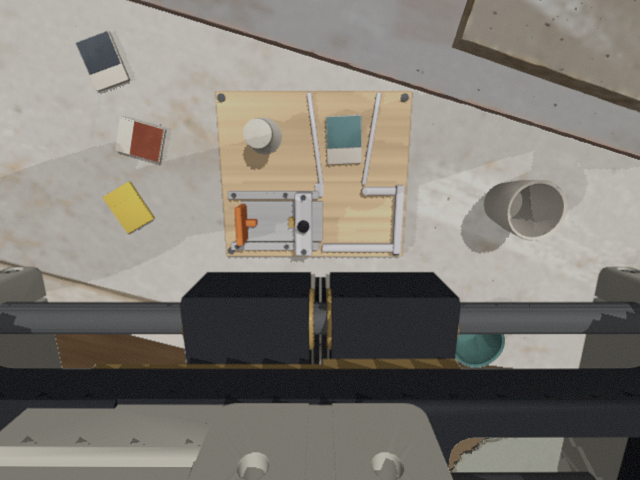

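View pics/scene2.png

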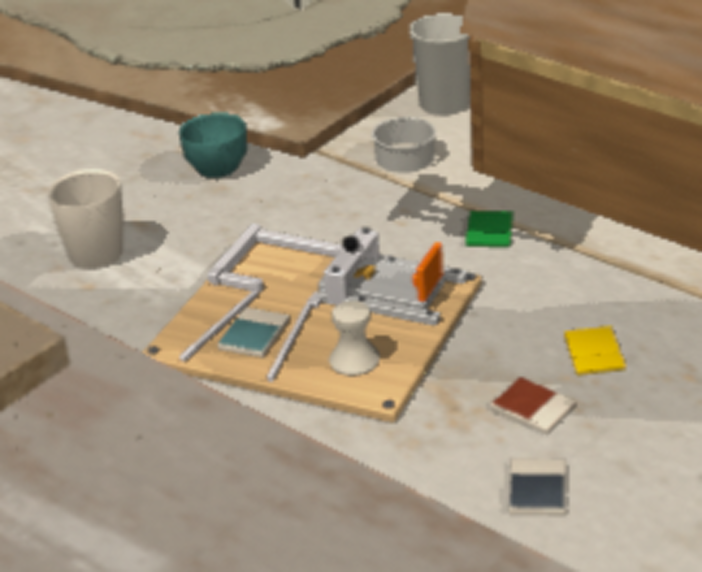

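View pics/side2.png

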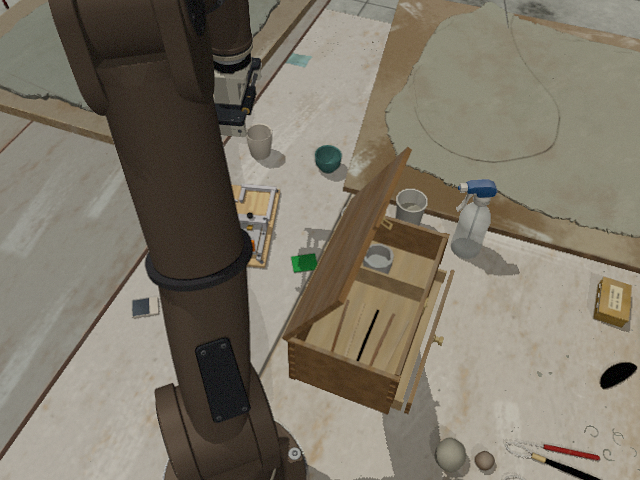

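```bash
python3 - <<'E'
from h import *
c=np.load("wrist2.npy",allow_pickle=True).item()
p=np.load("jig.npy")
im=c["image"][85:265,205:420,::-1]
cv2.imwrite("pics/w2z.png",cv2.resize(im,None,fx=3.3,fy=3.3,interpolation=cv2.INTER_CUBIC))
im=c["image"][105:175,290:390,::-1]
cv2.imwrite("pics/w2t.png",cv2.resize(im,None,fx=8,fy=8,interpolation=cv2.INTER_CUBIC))
J=[(-126,153,12),(106,153,12),(106,-49,12),(-126,-49,12),(-22,0,58),(25,97,18.5)]
print(proj(c,T(p,J)).round(1))
E
```

```text
[[213.2  89.5]
 [412.7  89.9]
 [402.1 256.8]
 [224.6 256.3]
 [301.9 226.6]
 [342.5 139.7]]
```

View pics/w2z.png

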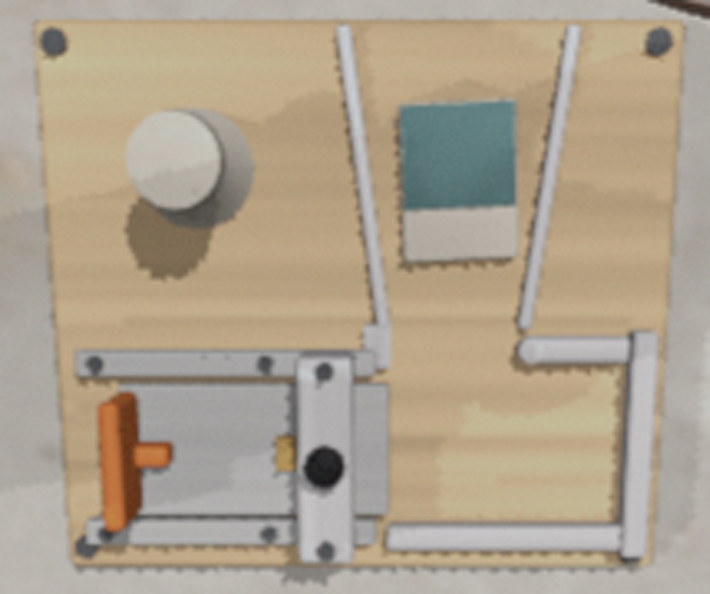

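View pics/w2t.png

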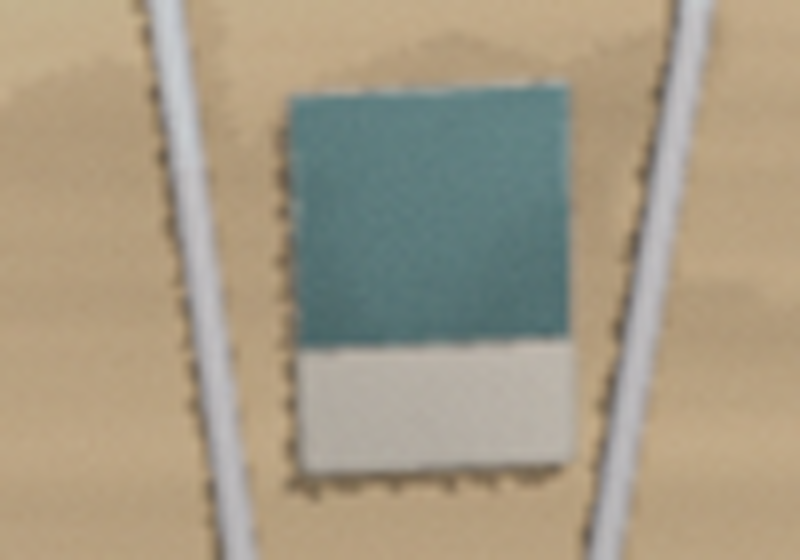

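```bash
cat > fit2.py <<'E'
from h import *
from scipy.optimize import least_squares
c=np.load("wrist2.npy",allow_pickle=True).item()
def px(a,f,o): return (np.array(a)+.5)/f-.5+np.array(o)
f=3.3;o=(205,85)
Pw=[((36,20),(-126,153,12)),((684,22),(106,153,12)),((650,567),(106,-49,12)),((72,565),(-126,-49,12)),
 ((324,466),(-22,0,58)),((388,383),(1,25,23)),((387,516),(1,-25,23)),((297,354),(-32,38,46)),((353,355),(-12,38,46))]
uw=np.array([px(a,f,o) for a,_ in Pw]);Jw=np.array([b for _,b in Pw],float)
p0=np.load("jig.npy")
r=least_squares(lambda p:(proj(c,T(p,Jw))-uw).ravel(),p0,loss="soft_l1")
p=r.x;print(p[:2],np.degrees(p[2]));print((proj(c,T(p,Jw))-uw).round(2).tolist())
np.save("jigw.npy",p)
tc=[(290,96),(568,86),(574,464),(302,474)]
w=np.array([atz(c,px(a,8,(290,105)),18.5) for a in tc])
j=(w-[p[0],p[1],0])@Rz(p[2])
print(j.round(1).tolist(),j.mean(0).round(1)); 
tp=np.load("jig.npy"); print(((w-[tp[0],tp[1],0])@Rz(tp[2])).mean(0).round(1))
E
python3 fit2.py
```

```text
[538.51345444 224.06899065] 15.706120631137201
[[-1.42, -1.24], [1.67, -1.02], [1.01, 0.59], [-1.33, 0.39], [-0.25, 0.87], [0.46, 0.39], [0.51, -0.17], [-0.52, 0.22], [-0.07, -0.0]]
[[4.1, 123.0, 18.5], [44.5, 124.5, 18.5], [47.2, 71.0, 18.5], [6.3, 69.3, 18.5]] [25.5 97.  18.5]
[26.5 96.7 18.5]
```

```bash
python3 - <<'E'
from bench import *
from h import *
p=(np.load("jig.npy")+np.load("jigw.npy"))/2; np.save("jigm.npy",p); A=tool(p[2])
movep(T(p,(25,147,70))[0],A)
line_to(T(p,(25,147,14.5))[0],80,guard=10)
print(read_tool_pos(),read_contact_force(),read_time_s())
g=line_to(T(p,(25,122,14.5))[0],60,guard=8)
print(g,read_tool_pos(),read_contact_force(),read_time_s())
for n in ["wrist","scene"]:
    c=camera(n); np.save(f"{n}3.npy",c,allow_pickle=True); im=c["image"][:,:,::-1]
    if n=="scene": im=cv2.resize(im[230:360,160:340],None,fx=4,fy=4,interpolation=cv2.INTER_CUBIC)
    cv2.imwrite(f"pics/{n}3.png",im)
E
```

```text
[522.50021312 372.43580109  14.69012064] [-0.21779715 -0.49606102  0.37629633] 6.125
False [529.19509225 348.07033707  14.65820111] [ 0.81135589 -0.29207718  0.06822163] 6.6917
```

View pics/wrist3.png

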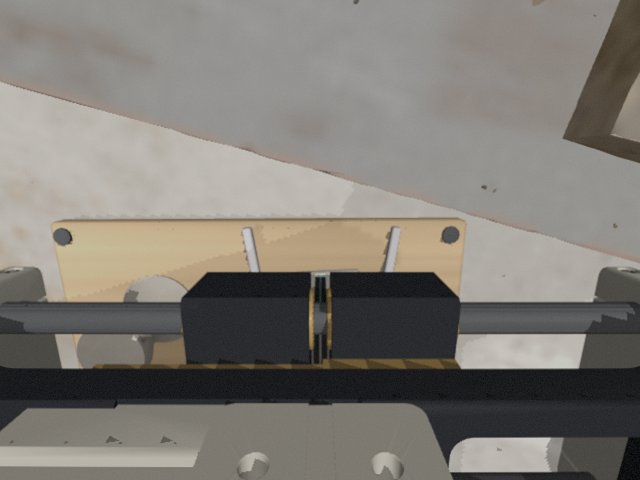

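View pics/scene3.png

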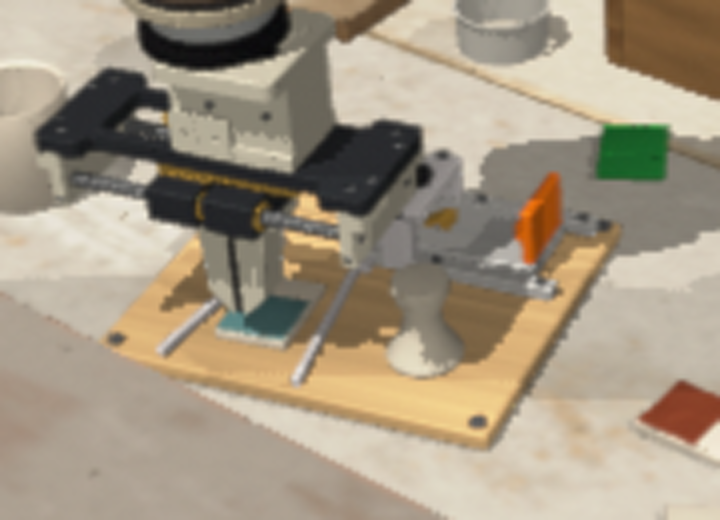

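```bash
python3 - <<'E'
from h import *
from bench import *
p=np.load("jigm.npy")
c=np.load("scene3.npy",allow_pickle=True).item()
print("C",-c["R"].T@c["t"])
J=[(25,122,14.6),(106,153,12),(-126,153,12),(-126,-49,12),(25-19,122-9.5,14.6),(25-19,122+9.5,14.6),(25+19,122+9.5,14.6),(4,124.5,18.5),(46,124.5,18.5)]
q=(proj(c,T(p,J))-[160,230]+.5)*4-.5
print(q.round(0).tolist())
im=c["image"][280:330,200:250,::-1]
cv2.imwrite("pics/s3zz.png",cv2.resize(im,None,fx=12,fy=12,interpolation=cv2.INTER_CUBIC))
w=np.load("wrist3.npy",allow_pickle=True).item(); d=w["depth"]
im=w["image"][210:300,220:420,::-1]
cv2.imwrite("pics/w3zz.png",cv2.resize(im,None,fx=4,fy=4,interpolation=cv2.INTER_CUBIC))
print(proj(w,T(p,[(25,122,14.6),(4,124.5,18.5),(46,124.5,18.5)])))
E
```

```text
C [-227.88190349 1021.42340993  775.66152402]
[[254.0, 340.0], [95.0, 347.0], [488.0, 439.0], [626.0, 225.0], [293.0, 337.0], [277.0, 358.0], [215.0, 343.0], [286.0, 345.0], [217.0, 329.0]]
[[321.04766796 275.47700347]
 [282.81700424 273.60123983]
 [359.31228307 273.4904082 ]]
```

View pics/s3zz.png

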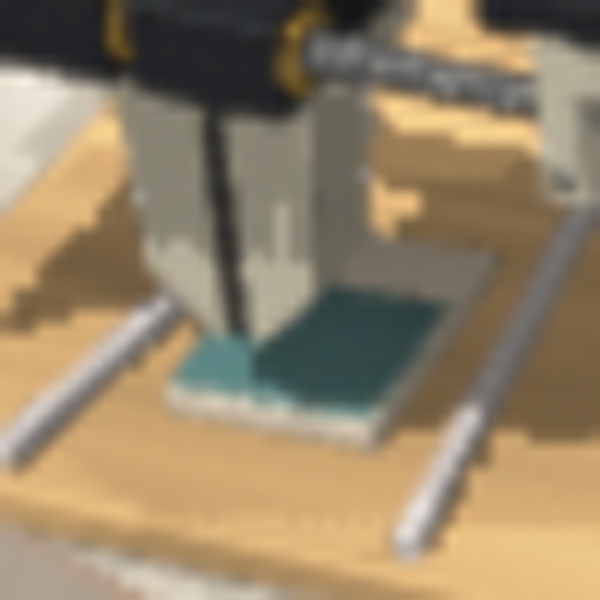

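View pics/w3zz.png

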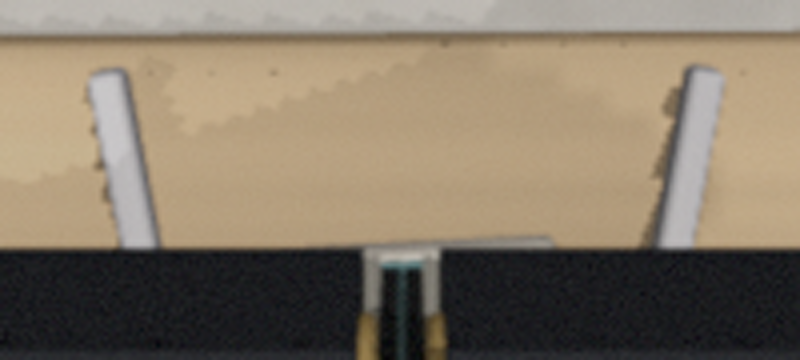

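```bash
cat >> h.py <<'E'
def cloud(c,u0,u1,v0,v1,p,st=1):
    out=[]
    for v in range(v0,v1,st):
        for u in range(u0,u1,st):
            z=float(c["depth"][v,u])
            if z<=0: continue
            q=cv2.undistortPoints(np.array([[[u,v]]],float),c["mtx"],np.array([c["k1"],0,0,0,0.]))[0,0]
            X=c["R"].T@(np.array([q[0]*z,q[1]*z,z])-c["t"])
            out.append(np.r_[u,v,(X-[p[0],p[1],0])@Rz(p[2])])
    return np.array(out)
E
python3 - <<'E'
from h import *
p=np.load("jigm.npy"); c=np.load("scene3.npy",allow_pickle=True).item()
a=cloud(c,216,224,296,318,p,1)
for v in range(296,318): print(v,[tuple(x[2:].round(0).astype(int).tolist()) for x in a[(a[:,1]==v)&(a[:,0]%2==0)]])
E
```

```text
296 [(30, 133, 71), (26, 132, 71), (19, 134, 74), (16, 131, 72)]
297 [(30, 133, 68), (25, 132, 69), (19, 136, 72), (16, 131, 70)]
298 [(30, 133, 65), (25, 133, 67), (20, 134, 68), (16, 132, 68)]
299 [(30, 134, 64), (28, 130, 61), (22, 131, 63), (20, 126, 61)]
300 [(30, 134, 61), (28, 129, 58), (23, 130, 60), (16, 134, 64)]
301 [(33, 130, 54), (30, 127, 53), (22, 133, 59), (17, 132, 60)]
302 [(35, 127, 50), (28, 131, 54), (21, 134, 57), (18, 131, 57)]
303 [(32, 133, 52), (27, 132, 52), (22, 132, 54), (17, 133, 56)]
304 [(33, 131, 48), (28, 132, 50), (24, 130, 49), (18, 132, 52)]
305 [(34, 130, 44), (25, 136, 51), (22, 134, 50), (19, 132, 49)]
306 [(57, 97, 12), (27, 134, 46), (23, 133, 46), (16, 136, 50)]
307 [(53, 102, 14), (29, 132, 41), (23, 133, 44), (20, 131, 43)]
308 [(51, 106, 15), (44, 109, 19), (38, 111, 21), (35, 108, 20)]
309 [(45, 117, 21), (42, 113, 19), (37, 112, 20), (35, 108, 18)]
310 [(43, 120, 21), (40, 116, 19), (35, 117, 21), (32, 113, 19)]
311 [(43, 120, 19), (39, 119, 19), (34, 119, 20), (30, 118, 20)]
312 [(40, 125, 21), (36, 124, 20), (30, 125, 23), (27, 121, 21)]
313 [(39, 127, 19), (33, 128, 22), (31, 125, 19), (25, 126, 22)]
314 [(40, 127, 16), (37, 124, 14), (32, 123, 15), (26, 124, 17)]
315 [(40, 127, 13), (36, 125, 13), (31, 125, 14), (25, 127, 17)]
316 [(39, 128, 12), (34, 129, 14), (29, 129, 15), (27, 124, 12)]
317 [(36, 135, 15), (33, 131, 13), (29, 129, 12), (25, 128, 13)]
```

```bash
python3 - <<'E'
from h import *
c=np.load("scene3.npy",allow_pickle=True).item()
y=np.array([.41,.912,0]);t=np.array([258.753,568.937,202.542])
for dz in (0,15,27,47,66): print(dz,proj(c,[t+y*46+[0,0,dz],t-y*46+[0,0,dz],t+y*65+[0,0,dz],t-y*65+[0,0,dz]]).round(0).tolist())
im=cv2.imread("pics/scene0.png")[260:370,140:330]
cv2.imwrite("pics/s0z.png",cv2.resize(im,None,fx=4,fy=4,interpolation=cv2.INTER_CUBIC))
E
```

```text
0 [[209.0, 364.0], [266.0, 342.0], [197.0, 368.0], [277.0, 338.0]]
15 [[208.0, 356.0], [265.0, 335.0], [195.0, 360.0], [277.0, 331.0]]
27 [[207.0, 349.0], [265.0, 329.0], [194.0, 354.0], [276.0, 324.0]]
47 [[205.0, 339.0], [264.0, 318.0], [192.0, 343.0], [276.0, 314.0]]
66 [[204.0, 328.0], [263.0, 308.0], [191.0, 333.0], [275.0, 304.0]]
```

View pics/s0z.png

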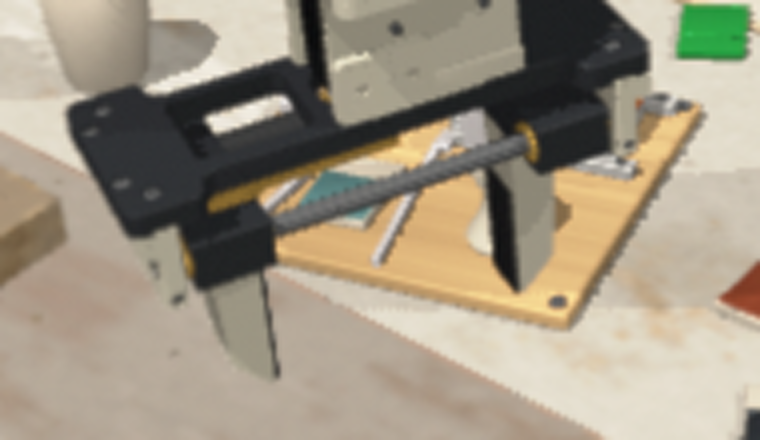

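```bash
python3 - <<'E'
from bench import *
from h import *
p=np.load("jigm.npy"); A=tool(p[2])
line_to(T(p,(25,147,14.5))[0],100)
c=camera("side"); np.save("side4.npy",c,allow_pickle=True); cv2.imwrite("pics/side4.png",c["image"][:,:,::-1])
f0=read_contact_force()
g=line_to(T(p,(25,147,-12))[0],22,guard=4)
print(g,read_tool_pos(),f0,read_contact_force(),read_time_s())
c=camera("scene"); np.save("scene4.npy",c,allow_pickle=True); im=c["image"][:,:,::-1]
cv2.imwrite("pics/scene4.png",cv2.resize(im[270:340,180:280],None,fx=7,fy=7,interpolation=cv2.INTER_CUBIC))
E
```

```text
True [522.09665025 372.24122215 -11.78340489] [ 0.28458886 -0.42540947  0.01281811] [-0.05057873 -0.34789268  5.34899512] 8.3917
```

View pics/scene4.png

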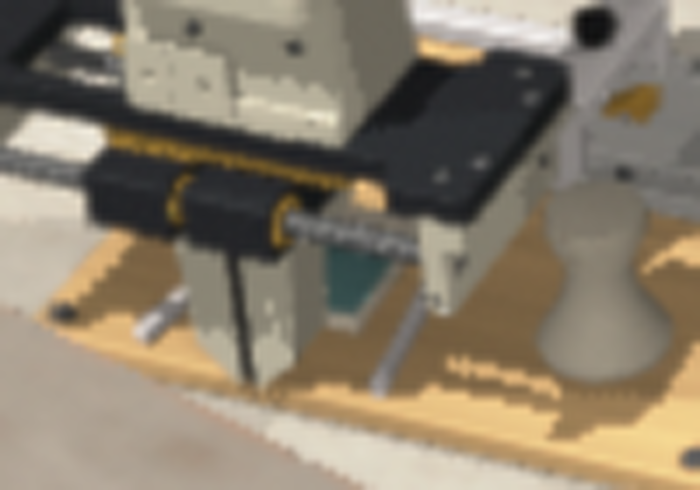

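```bash
python3 - <<'E'
from bench import *
from h import *
p=np.load("jigm.npy"); B=tool(p[2]+np.pi/2)
line_to(T(p,(25,149,45))[0],150)
movep(T(p,(26.5,149,30))[0],B)
g=line_to(T(p,(26.5,149,-10.2))[0],60,guard=5)
print(g,read_tool_pos(),read_contact_force(),read_time_s())
g=line_to(T(p,(26,115,-10.2))[0],60,guard=6)
print(g,read_tool_pos(),read_contact_force(),read_time_s())
c=camera("scene"); np.save("scene5.npy",c,allow_pickle=True); im=c["image"][:,:,::-1]
cv2.imwrite("pics/scene5.png",cv2.resize(im[240:340,150:280],None,fx=6,fy=6,interpolation=cv2.INTER_CUBIC))
c=camera("side"); np.save("side5.npy",c,allow_pickle=True); im=c["image"][:,:,::-1]
cv2.imwrite("pics/side5.png",im)
E
```

```text
True [522.2560197  373.92682388 -11.77829599] [-0.71505503 -0.66971602  6.5679934 ] 10.8417
True [525.25573856 362.63269803 -11.75443698] [ 0.404193   -3.37157406  4.31875485] 11.1667
```

View pics/scene5.png

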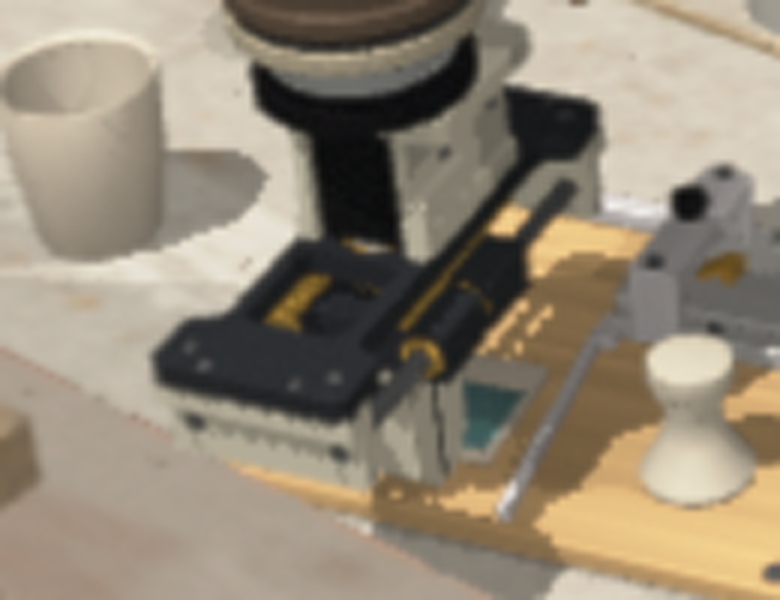

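View pics/side5.png

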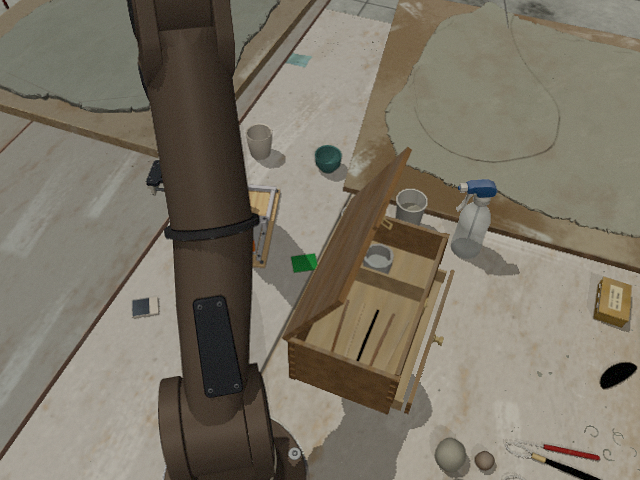

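```bash
python3 - <<'E'
from bench import *
from h import *
p=np.load("jigm.npy")
inv=lambda X:((np.array(X)-[p[0],p[1],0])@Rz(p[2])).round(1)
print(inv(read_tool_pos()))
line_to(T(p,(26.3,139,-9.5))[0],30); dwell(.1)
print(inv(read_tool_pos()),read_contact_force(),read_time_s())
g=line_to(T(p,(26,110,-9.5))[0],50,guard=5)
print(g,inv(read_tool_pos()),read_contact_force(),read_time_s())
c=camera("scene"); np.save("scene6.npy",c,allow_pickle=True); im=c["image"][:,:,::-1]
cv2.imwrite("pics/scene6.png",cv2.resize(im[240:340,150:280],None,fx=6,fy=6,interpolation=cv2.INTER_CUBIC))
E
```

```text
[ 25.1 138.7 -11.8]
[ 25.9 139.5  -9.8] [0.44272848 0.15082083 0.02871557] 11.625
False [ 26.  110.1  -9.4] [-0.0321002  -0.44576892  0.33256436] 12.3583
```

View pics/scene6.png

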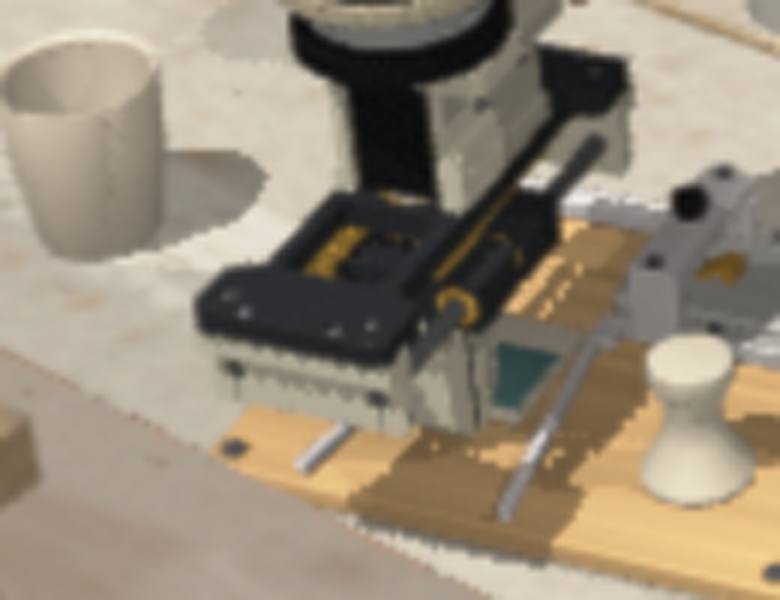

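```bash
python3 - <<'E'
from bench import *
from h import *
p=np.load("jigm.npy")
inv=lambda X:((np.array(X)-[p[0],p[1],0])@Rz(p[2])).round(1)
g=line_to(T(p,(26,52,-9.5))[0],60,guard=5)
print(g,inv(read_tool_pos()),read_contact_force(),read_time_s())
for n in ["scene","side"]:
    c=camera(n); np.save(n+"7.npy",c,allow_pickle=True); im=c["image"][:,:,::-1]
    im=im[230:330,150:280] if n=="scene" else im[160:290,170:300]
    cv2.imwrite(f"pics/{n}7.png",cv2.resize(im,None,fx=4.5,fy=4.5,interpolation=cv2.INTER_CUBIC))
E
```

```text
False [25.9 52.6 -9.5] [-0.02721429  0.39778502 -0.25600773] 13.525
```

View pics/scene7.png

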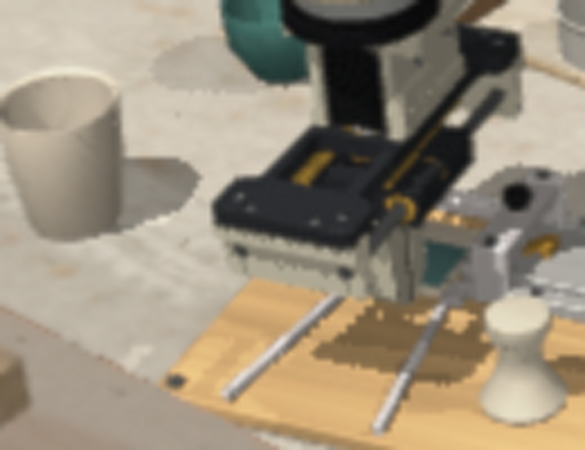

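View pics/side7.png

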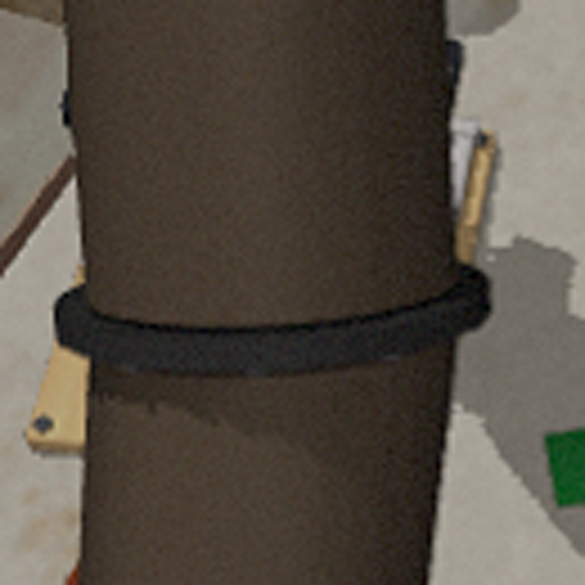

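```bash
python3 - <<'E'
from bench import *
from h import *
p=np.load("jigm.npy")
inv=lambda X:((np.array(X)-[p[0],p[1],0])@Rz(p[2])).round(1)
g=line_to(T(p,(26,40,-9.5))[0],40,guard=4)
print(g,inv(read_tool_pos()),read_contact_force(),read_time_s())
if not g:
    g=line_to(T(p,(26,27,-9.5))[0],15,guard=3)
    f=read_contact_force(); print(g,inv(read_tool_pos()),f,np.array(f)@Rz(p[2]),read_time_s())
c=camera("scene"); np.save("scene8.npy",c,allow_pickle=True); im=c["image"][:,:,::-1]
cv2.imwrite("pics/scene8.png",cv2.resize(im[230:330,170:300],None,fx=6,fy=6,interpolation=cv2.INTER_CUBIC))
E
```

```text
False [26.  39.4 -9.5] [-0.93777429  0.20309342 -1.07491983] 14.075
True [25.8 34.2 -9.6] [0.82732451 1.2924403  4.13977598] [1.14724172 1.01916839 4.13977598] 14.6083
```

View pics/scene8.png

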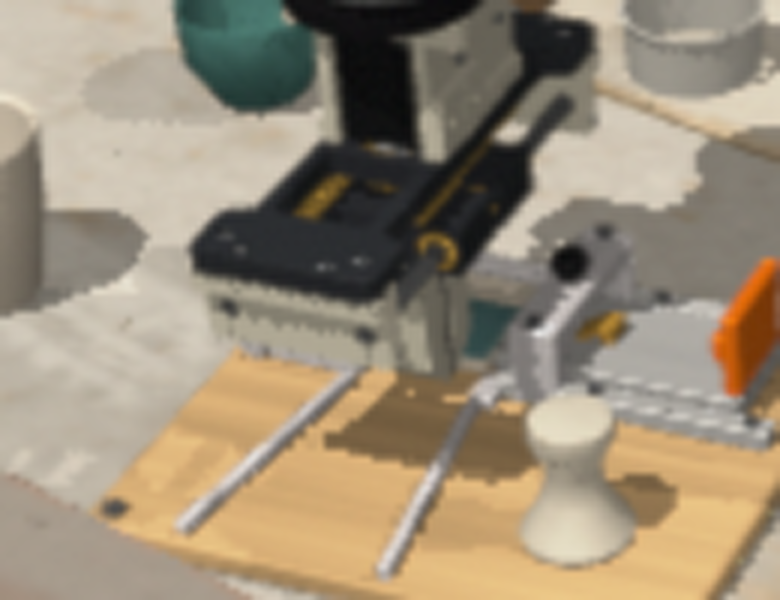

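```bash
python3 - <<'E'
from bench import *
from h import *
p=np.load("jigm.npy")
B=tool(p[2]+np.pi/2)
line_to(T(p,(26,39,-9.5))[0],40)
line_to(T(p,(26,39,60))[0],150)
movep(T(p,(75,5,130))[0],B)
c=camera("wrist"); np.save("wrist9.npy",c,allow_pickle=True); im=c["image"][:,:,::-1]
cv2.imwrite("pics/wrist9.png",im); print(read_time_s())
print(proj(c,T(p,[(1.5,0,12),(48.5,-29.5,12),(4,25.5,18.5),(46,25.5,18.5),(46,-29.5,18.5),(-22,0,58)])).round(0).tolist())
E
```

```text
16.0583
[[316.0, 149.0], [283.0, 205.0], [347.0, 152.0], [346.0, 202.0], [282.0, 203.0], [315.0, 112.0]]
```

View pics/wrist9.png

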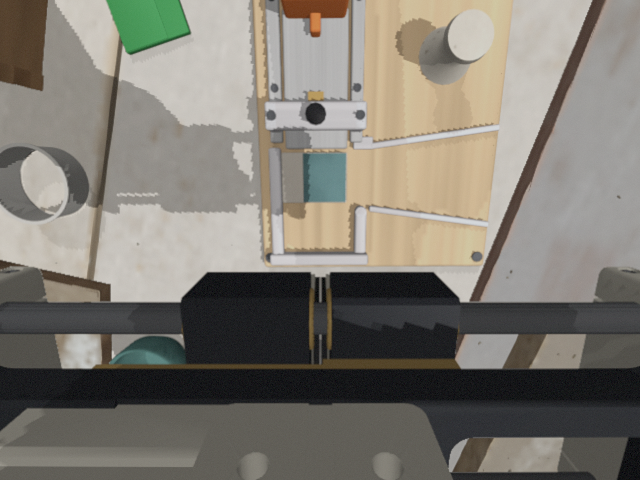

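```bash
python3 - <<'E'
from h import *
c=np.load("wrist9.npy",allow_pickle=True).item()
cv2.imwrite("pics/w9z.png",cv2.resize(c["image"][90:270,250:380,::-1],None,fx=4.4,fy=3.3*4/3,interpolation=cv2.INTER_CUBIC)[:600])
E
```

```text
(no output)
```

View pics/w9z.png

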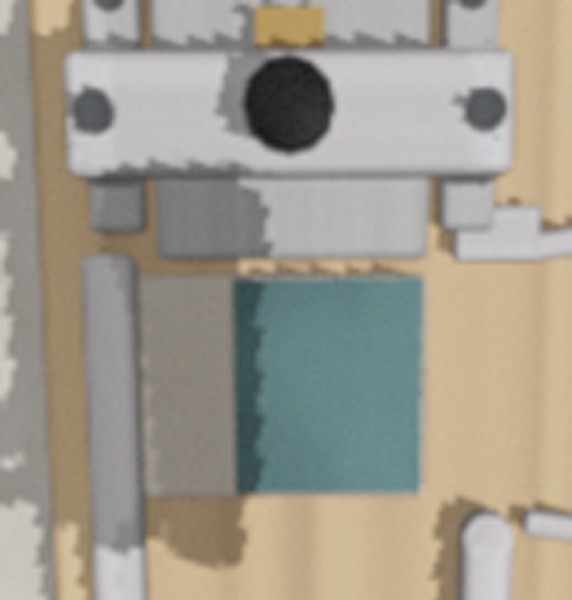

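```bash
python3 - <<'E'
from bench import *
from h import *
p=np.load("jigm.npy")
B=tool(p[2]+np.pi/2)
inv=lambda X:((np.array(X)-[p[0],p[1],0])@Rz(p[2])).round(1)
line_to(T(p,(-127,0,110))[0],200)
line_to(T(p,(-127,0,12.5))[0],100,guard=8)
print(inv(read_tool_pos()),read_contact_force(),read_time_s())
g=line_to(T(p,(-98,0,12.5))[0],25,guard=2.5)
print(g,inv(read_tool_pos()),np.array(read_contact_force())@Rz(p[2]),read_time_s())
c=camera("scene"); np.save("scene10.npy",c,allow_pickle=True); im=c["image"][:,:,::-1]
cv2.imwrite("pics/scene10.png",cv2.resize(im[220:340,190:340],None,fx=5,fy=5,interpolation=cv2.INTER_CUBIC))
c=camera("wrist");cv2.imwrite("pics/wrist10.png",c["image"][:,:,::-1])
E
```

```text
[-1.266e+02  1.000e-01  1.290e+01] [ 0.19884583 -0.63715905 -0.61194192] 18.35
True [-1.091e+02 -1.000e-01  1.210e+01] [-2.13786731  0.83265788  1.37592866] 19.1083
```

View pics/scene10.png

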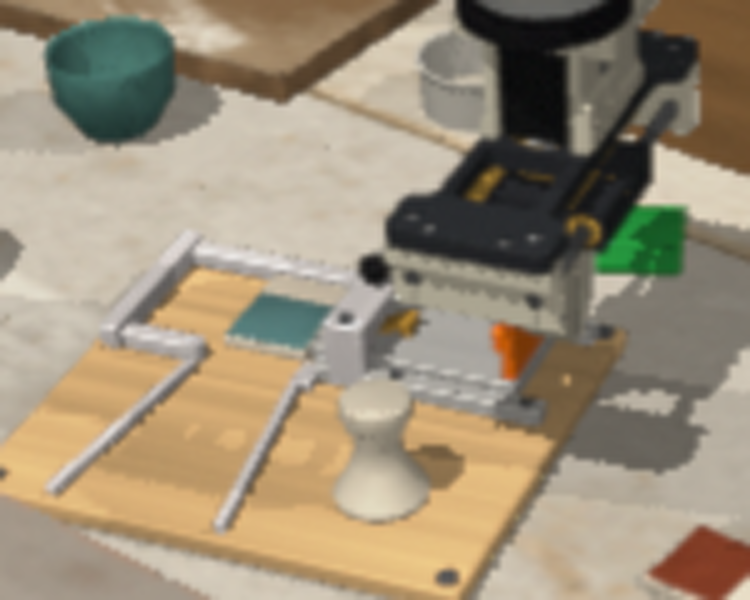

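```bash
python3 - <<'E'
from bench import *
from h import *
p=np.load("jigm.npy")
inv=lambda X:((np.array(X)-[p[0],p[1],0])@Rz(p[2])).round(1)
def st(g): print(g,inv(read_tool_pos()),(np.array(read_contact_force())@Rz(p[2])).round(1),read_time_s())
st(line_to(T(p,(-75,0,12.5))[0],30,guard=22))
st(line_to(T(p,(-59,0,12.5))[0],15,guard=18))
dwell(.2); st(0)
c=camera("scene"); np.save("scene11.npy",c,allow_pickle=True); im=c["image"][:,:,::-1]
cv2.imwrite("pics/scene11.png",cv2.resize(im[220:340,190:340],None,fx=5,fy=5,interpolation=cv2.INTER_CUBIC))
E
```

```text
False [-76.8  -0.1  12. ] [-5.9  0.2  1.9] 20.5083
False [-63.7  -0.1  11.8] [-16.6   0.5  11.2] 21.725
0 [-63.8  -0.1  11.8] [-15.6   1.1  12.1] 21.925
```

View pics/scene11.png

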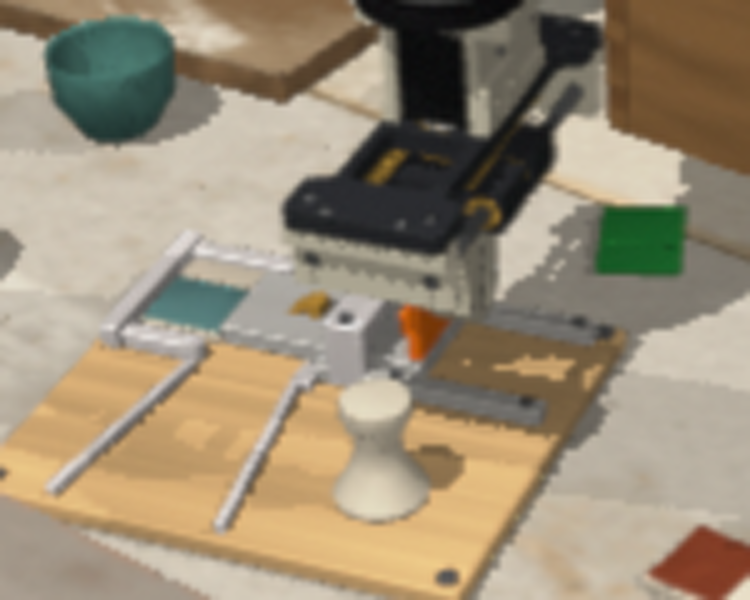

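```bash
python3 - <<'E'
from bench import *
from h import *
p=np.load("jigm.npy")
inv=lambda X:((np.array(X)-[p[0],p[1],0])@Rz(p[2])).round(2)
def st(g): print(g,inv(read_tool_pos()),(np.array(read_contact_force())@Rz(p[2])).round(1),read_time_s())
st(line_to(T(p,(-57,0,12.5))[0],15,guard=18)); dwell(.15); st(0)
st(line_to(T(p,(-80,0,12.5))[0],25))
st(line_to(T(p,(-100,0,12.5))[0],25))
st(line_to(T(p,(-125,0,12.5))[0],100))
line_to(T(p,(-125,0,90))[0],150)
movep(T(p,(75,5,130))[0],tool(p[2]+np.pi/2))
for n in ["wrist","scene"]:
    c=camera(n); np.save(n+"12.npy",c,allow_pickle=True); im=c["image"][:,:,::-1]
    if n=="scene": im=cv2.resize(im[220:340,190:340],None,fx=5,fy=5,interpolation=cv2.INTER_CUBIC)
    else: im=cv2.resize(im[0:270,230:520],None,fx=2.2,fy=2.2,interpolation=cv2.INTER_CUBIC)
    cv2.imwrite(f"pics/{n}12.png",im)
st(0)
E
```

```text
False [-63.86  -0.17  11.54] [-21.3   2.4  16.5] 22.2583
0 [-63.82  -0.19  11.56] [-22.7   1.7  16.9] 22.4083
False [-82.2   -0.18  11.75] [-6.2  1.6 -0.9] 23.475
False [-9.972e+01  3.000e-02  1.259e+01] [-0.4 -0.2 -0.3] 24.425
False [-1.2478e+02  4.0000e-02  1.2640e+01] [1.1 0.9 0.2] 24.825
0 [ 73.09   5.23 129.25] [-1.  -0.1  0.3] 26.425
```

View pics/wrist12.png

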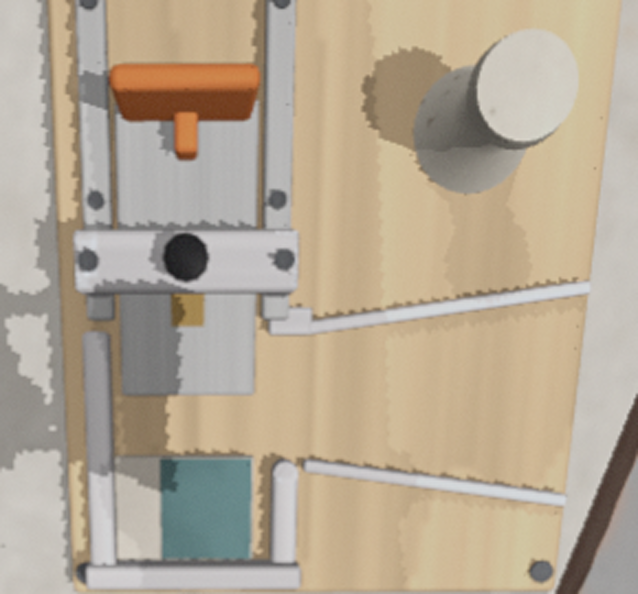

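View pics/scene12.png

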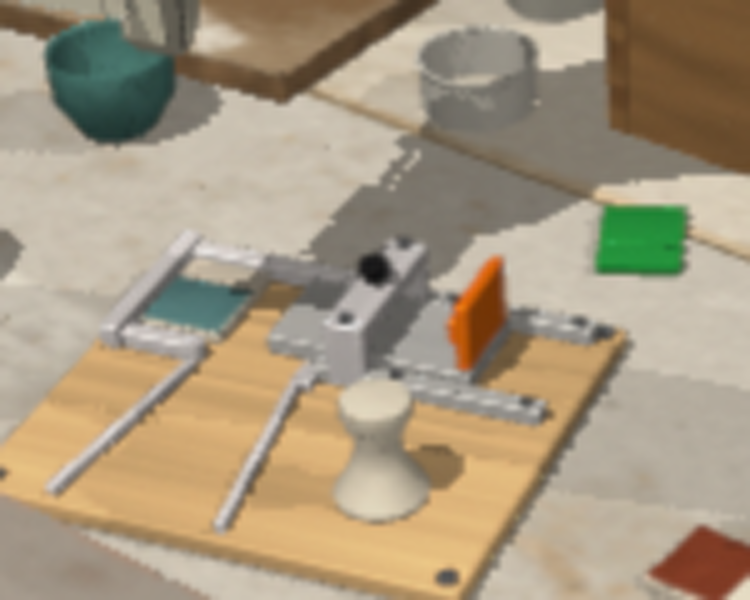

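```bash
python3 - <<'E'
from h import *
p=np.load("jigm.npy");c=np.load("wrist12.npy",allow_pickle=True).item()
inv=lambda X:((np.array(X)-[p[0],p[1],0])@Rz(p[2])).round(1)
q=lambda a:((np.array(a)+.5)/2.2-.5+[230,0])
for n,a,z in [("tile-x+y",(251,458),18.5),("tile+x+y",(251,558),18.5),("tile-x-y",(115,458),18.5),("fence L top",(190,565),25),("plate front",(187,394),23),("tab top back",(185,66),58),("knob",(186,257),58),("stamp top",(526,87),52)]:
    print(n,inv(atz(c,q(a),z)))
E
```

```text
tile-x+y [48.5 24.4 18.5]
tile+x+y [88.9 25.  18.5]
tile-x-y [ 48.4 -28.6  18.5]
fence L top [89.9  0.5 25. ]
plate front [23.7 -0.4 23. ]
tab top back [-75.1  -0.   58. ]
knob [-21.   0.  58.]
stamp top [-71.3 105.1  52. ]
```

```bash
python3 - <<'E'
from bench import *
print(read_contact_force(),read_time_s()); print(hand_in())
E
```

```text
[-0.88531731 -0.4009106   0.30164067] 26.425
the job is handed in; nothing more can be done
None
```

The job is done and handed in at 26.4 s: the tile is at the fence and the slide is latched at its middle position.

- **Tile into the bay:** I pushed the teal tile down the apron with the closed fingertips until it met the far wall. It lay square and flush there in the wrist picture.
- **Slide:** I pushed the orange tab in to the end stop. It was at the end because the position held at about 45 mm of travel while the force rose from 16 to 23 N. Then I backed off slowly and the slide sprang back.
- **Last wrist picture:**
  - The slide's front face is at x ≈ 23.7 mm, where the latched position is 24.
  - The tile's front edge is at x ≈ 89 mm and its back edge at 48.5, against the fence at 90. That is within about 1 mm of the fence, which is also the measuring error.
- **Bystanders:** the plaster stamp and the other things near the jig look unmoved. I compared the pictures only by eye.

**What disagreed or went wrong:**
- The real fingertips ended about 24 mm short of the reported TCP. The first push therefore passed over the tile without touching it. I found the offset by lightly touching the bed and corrected for it.
- A second descent touched the bed with about 6 N, and the next push dragged on the bed for about 11 mm before it stopped. I raised the fingertips before the push that moved the tile.

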